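Press the cover plate flat and hold the bayonet collar home on a power unit

ROBOT

A 6-joint arm with a two-finger parallel gripper is mounted at the origin on the work surface. World frame = base frame: x ahead of the robot, y to its left, z up, the work surface at z = 0. Lengths are in mm, angles in rad, forces in N, time in s.
With the tool pointing down it reaches from about 300 to 775 mm from the base axis. Payload 14.6 kg.
Tool frame: the origin (TCP) lies between the finger pads; the fingertips stand manip.tip_reach ahead of it and the grasp point (between the pads) lies 5 mm behind it (manip.tip_reach is the distance from the TCP to the fingertips, in mm); z points along the fingers, y is the line along which they close (so a half turn about z gives the same grasp; the last joint's range is limited). The gripper opens to 94 mm and grips with 3 to 60 N. Pads are 16 mm wide; open, the fingers measure 119 mm over their backs; the gripper's body (75 mm by 177 mm) begins 78 mm behind the grasp point.
Start: joints at [1.231, 0.3, 1.521, -0, 1.321, -0.067], TCP at [148.184, 529.652, 219.446] pointing down, gripper open.
Joint ranges: [-3.03, 3.03], [-0.79, 2.21], [0.23, 2.52], [-1.04, 4.18], [0, 3.07], [-2.55, 2.55]. Speed limits (rad/s): [2.22, 2.22, 2.57, 3.14, 3.14, 3.14].

INTERFACE

Orientations are given as [roll, pitch, yaw] about the fixed x, y, z axes, in that order (R = Rz(yaw) Ry(pitch) Rx(roll)).
In Python, from cell import manip gives the robot as it stands. The module is installed in compiled form; this text tells all that it offers.
- The arm moves only by the shell command python3 -m creep 'ROWS' [FORCE]. ROWS is JSON, a list of rows, each a list of 3 entries, a list of its own where there are three numbers: the opening, from -1 (shut) to 1 (fully open), then the shift along the tool's x, y, z in cm, then the turn about the tool's z in units of 5 degrees (1.0 is 5 degrees). In form: [[grip, [tx, ty, tz], roll], ...]. A call has 1 to 12 rows; each row is the pose to reach, as a shift and turn from the pose commanded when the call began, along the tool's axes at that moment; what a row does not reach only later rows make up. A row lasts 1/10 s, in which the tool goes at most 50 mm and 8.59 degrees, less where a joint would pass 70% of its speed; a pose out of reach is approached as far as the arm can. A call with a gripper value outside its range is refused whole. The fingers move at their own pace and stop on an object; FORCE is the grip in N (left out, the last holds). Time passes only in rows, so rows that repeat a pose let the fingers close. It gives the time, the measured TCP pose, the force, the opening and the grip force at its end, in the units of the state.
- manip.read_state(): the state, without advancing time (a new reading comes with each control period).
- manip.camera(name): name is "scene" or "side" or "wrist"; returns the picture (400x640x3 uint8, red, green, blue); there is no depth.
- manip.camera_params(name): a dict with "fovy" (degrees; the focal length in pixels is half the picture's height over the tangent of half this angle, whatever the lens; pixels are square), "cx", "cy" (the principal point, pixels), "origin" and "attitude" of the camera in the world. Camera axes: x right, y down, z forward; pixel columns grow to the right and rows downward; lengths in mm; the calibration is good to about 2 mm. The wrist camera is an equidistant fisheye: a pixel r from the principal point sees the ray r / f radians off the axis. A picture is of the moment at which its call begins: read the wrist's pose just before it. camera_params takes no time and is no camera call; for the wrist camera it gives the pose at the moment of the call.
- manip.sign_off(): hands the job in; it is judged then, once.
The state is a dict: "clock": time; "joints": joint angles; "qd": joint speeds; "effort": joint torques, N m; "eef_pos": TCP position; "eef_rot": TCP orientation; "wrist_force": force on the tool from outside, world axes, zero at the start; "moment": the same for the moment, N m; "finger_gap": finger opening in mm; "finger_force": force on a finger pad.
Only numpy, scipy, OpenCV 4.12 (cv2) and the standard library are available. Lean on these libraries where they do the work, as an engineer would, in place of code of your own. Each camera call takes 0.05 s, during which the arm holds its last target. There are 200 camera calls.

TASK

On the white power unit, the aluminium cover plate stands proud on its push-in studs: press it down at both yellow pads until it lies flat on the casing. Then turn the black knurled collar at its middle until its hidden keyways drop over the pins beneath, push it fully home onto the plate against its spring, and finish while still holding it pushed down there. Leave the spare fan, the screwdriver and the two trays alone.

Things in the scene. Friction and masses are not known exactly. Their poses are not given: they have to be found in the camera images.
- chassis: White power unit fixed to the bench, 130 (x) x 300 (y) x 85 mm high. A black fan on its -y end adds 25 mm; a row of white connectors 11 mm high runs along its +x edge, 51 to 63 mm off the centre line. Origin: centre of its underside; z up, y along its length.
- spigot_axis (a point): Centre of the power unit's top face (85 mm above the bench), axes as the power unit; on the upright axis of a fixed brass spigot, 34 mm in diameter, 20 mm high. Four steel pins, 6 mm wide, at 90 degree spacing, stand out of it to 22 mm from the axis, tops 13 mm above this point. All hidden under the collar; the pins' direction is unknown.
- plate: Loose aluminium cover plate, 84 (x) x 170 (y) x 4 mm, 160 g, its length along the power unit's y, with a 48 mm square opening round the spigot. Origin: centre of its underside. At first it stands 4 to 6 mm above the casing, often tilted, on two studs hidden under its yellow pads. Pressed flat, its underside touches the casing's top face.
- plate_left (a point): Centre of the yellow pad on the plate's top face, 68 mm towards the plate's +y end from its middle, over one push-in stud: press here. The stud yields to about 7 N and stays where it is pushed; go on until the plate stops hard on the casing.
- plate_right (a point): The same at the plate's -y end: centre of the other yellow pad, 68 mm from the middle, over the other stud. Each end must be pressed.
- collar: Loose black knurled collar with an orange disc on top, 140 g, 44 mm high: a round grip 54 mm in diameter over a flange 70 mm wide and 4 mm thick. Origin: centre of its underside; z up. It sits over the spigot with 1 mm of radial play, its underside at first on the pin tops, 13 mm above the casing; home, the flange lies on the flat plate, underside 4 mm above the casing.
- collar_grip (a point): On the collar's axis 34 mm above its underside: pinch here from above, at any yaw. Four keyways 11 mm wide are hidden inside at 90 degree spacing. Turned either way by at most 1.3 rad they meet the pins (they pass within about 0.1 rad); it then sinks 4 mm onto a spring and must be pushed 5 mm more, the spring rising from 3 to 7 N. Let go, it springs back up 5 mm.
- spare_fan: Loose black cooling fan, 80 x 80 x 25 mm, lying flat on the bench; leave it alone. Origin: centre of its underside.
- screwdriver: Loose screwdriver lying on the bench beyond the power unit; leave it alone.
- blue_tray: Loose blue plastic tray, 120 x 160 x 50 mm; leave it alone. Origin: centre of its underside.
- yellow_tray: Loose yellow plastic tray, 100 x 120 x 45 mm; leave it alone. Origin: centre of its underside.

How it is judged (in metres and radians):
On the way, in this order (a step that is already met when the one before it is completed fails the run):
1. the cover plate lies flat on the casing, both pads down (z of each of plate_left, plate_right in the frame of spigot_axis below 0.0055 m and angle between plate's own z axis and vertical below 0.02 rad), for 0.2 s.
2. the collar's keyways have dropped over the pins (z of collar in the frame of spigot_axis below 0.0107 m and horizontal distance between collar and spigot_axis below 0.003 m), for 0.1 s.
At the end, for the whole second after the job is handed in: The plate lies flat on the casing (pads within 1.5 mm of flush), the collar is over the pins and pushed to within 1.5 mm of the plate, upright (0.05 rad) and centred (3 mm), still, and the fingers are still holding it there with more than 2 N against its spring (z of each of collar, plate_left, plate_right in the frame of spigot_axis below 0.0055 m and horizontal distance between collar and spigot_axis below 0.003 m and angle between collar's own z axis and vertical below 0.05 rad and contact force between the fingers and collar above 2 N and linear speed of collar below 0.02 m/s); the arm keeps its last pose, push and grip.
It fails at once if the spare fan, the screwdriver or a tray is moved by more than 20 mm (distance of any of spare_fan, screwdriver, blue_tray, yellow_tray from where it was at the start of the episode above 0.02 m).
It also fails if it takes over 54 s, if anything falls off the work surface, if the arm or the gripper's body presses on something with over 40 N, if the wrist force passes 120 N, or if a joint passes its speed limit or range.

## Working session

There is one attempt and no reset: what is moved stays moved. The work goes in short steps, Python scripts to look and compute and a shell command to move; the robot and the scene stay as the last step left them, time stands still between calls to the robot, and variables do not carry over. Pictures are saved under pics/ and viewed, at most 10 in all, crops included, and the job is handed in when it is done.

```bash
mkdir -p pics; python3 - <<'E'
from cell import manip
import cv2,numpy as np
s=manip.read_state(); print({k:np.round(v,3).tolist() for k,v in s.items()}, manip.tip_reach)
ims=[]
for n in("scene","side","wrist"):
    print(n,manip.camera_params(n)); im=manip.camera(n)[:,:,::-1]; cv2.imwrite(f"pics/{n}0.png",im)
E
```

```text
{'clock': 0.0, 'joints': [1.231, 0.3, 1.522, -0.0, 1.321, -0.067], 'qd': [-0.0, 0.001, 0.001, -0.001, -0.0, 0.0], 'effort': [-0.001, -53.181, -35.274, 0.071, 0.024, -0.0], 'eef_pos': [148.097, 529.426, 218.865], 'eef_rot': [-3.14, -0.0, 2.869], 'wrist_force': [-0.369, 0.127, -0.283], 'moment': [-0.053, -0.031, -0.029], 'finger_force': 0.0, 'finger_gap': 93.832} 14.0
scene {'fovy': 57.02195195310207, 'cx': 326.7990933234013, 'cy': 197.0394675848479, 'origin': array([ 900.96185216, -528.05644385, 1032.79859429]), 'attitude': array([-2.54785626, -0.00337676,  0.55107498])}
side {'fovy': 47.7157392785964, 'cx': 316.6585712349383, 'cy': 199.2789379532664, 'origin': array([  119.09885102, -1069.42487968,   870.41998954]), 'attitude': array([-2.16773509, -0.01520206, -0.3903359 ])}
wrist {'fovy': 65.70646984690485, 'cx': 319.30815135582446, 'cy': 199.78957104215064, 'origin': array([ 82.08591719, 547.30380068, 383.45444036]), 'attitude': array([2.90329738e+00, 1.00196330e-04, 1.29904017e+00])}
```

View pics/scene0.png

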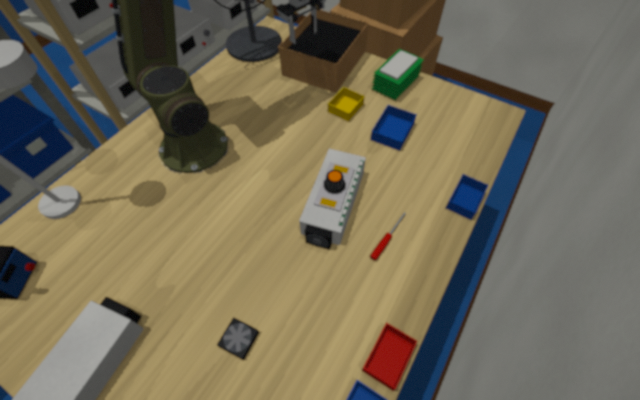

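View pics/wrist0.png

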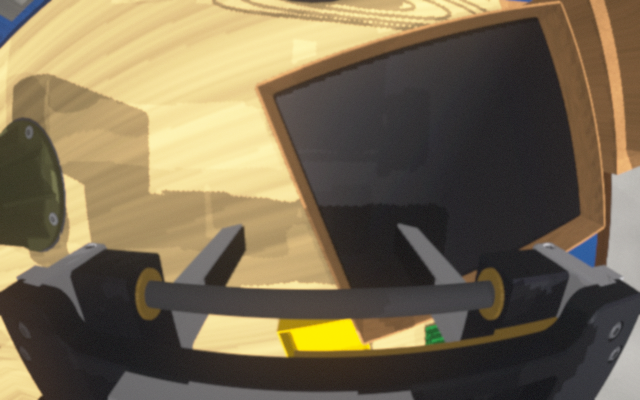

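View pics/side0.png

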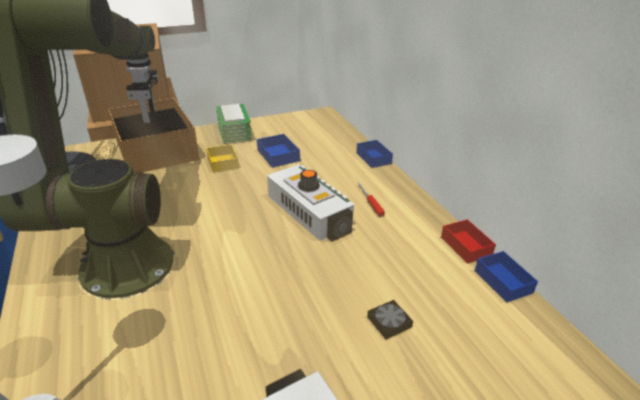

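The scene view shows the unit with the orange disc at about (335,177) and pads at about (341,169) and (328,203). In the side view the disc is at about (309,174) and the pads at about (294,178) and (321,197). Next I'll measure them by colour masks and rays.

```bash
cat > h.py <<'E'
from cell import manip
import cv2,numpy as np
from scipy.spatial.transform import Rotation as R
def ray(p,u,v,fish=False):
    f=200/np.tan(np.radians(p["fovy"])/2); x,y=(u-p["cx"])/f,(v-p["cy"])/f
    if fish:
        r=np.hypot(x,y); k=np.sin(r)/r if r>0 else 1; d=np.array([x*k,y*k,np.cos(r)])
    else: d=np.array([x,y,1.])
    return np.array(p["origin"]),R.from_euler("xyz",p["attitude"]).apply(d/np.linalg.norm(d))
def onz(p,u,v,z,fish=False):
    o,d=ray(p,u,v,fish); return o+d*(z-o[2])/d[2]
def tri(r1,r2):
    A=[];b=[]
    for o,d in(r1,r2):
        M=np.eye(3)-np.outer(d,d);A.append(M);b.append(M@o)
    return np.linalg.lstsq(np.vstack(A),np.hstack(b),rcond=None)[0]
def blobs(im,lo,hi,box,amin=6):
    m=cv2.inRange(cv2.cvtColor(im,cv2.COLOR_RGB2HSV),np.array(lo),np.array(hi))
    k=np.zeros_like(m);x0,y0,x1,y1=box;k[y0:y1,x0:x1]=255
    n,_,st,c=cv2.connectedComponentsWithStats(m&k)
    return [(np.round(c[i],1).tolist(),int(st[i,4])) for i in range(1,n) if st[i,4]>=amin]
E
python3 - <<'E'
from h import *
for n,box in(("scene",(295,145,375,255)),("side",(262,160,360,240))):
    im=cv2.imread(f"pics/{n}0.png")[:,:,::-1].copy();p=manip.camera_params(n)
    for nm,lo,hi,z in(("disc",(5,190,120),(16,255,255),142),("pad",(18,150,110),(30,255,255),94)):
        for c,a in blobs(im,lo,hi,box): print(n,nm,c,a,onz(p,*c,z).round(1))
E
```

```text
scene disc [334.5, 175.6] 106 [567.4  65.  142. ]
scene pad [340.1, 168.8] 64 [550.7 130.3  94. ]
scene pad [327.9, 202.2] 79 [584.7  -0.9  94. ]
side disc [308.2, 173.2] 52 [567.7  61.4 142. ]
side pad [295.1, 177.0] 27 [548.2 128.7  94. ]
side pad [321.1, 195.5] 45 [585.5  -3.1  94. ]
```

```bash
python3 -m creep '[[-1,[-28,-20,0],6],[-1,[-28,-20,0],6],[-1,[-28,-20,0],6],[-1,[-28,-20,0],6],[-1,[-28,-20,0],6],[-1,[-28,-20,0],6],[-1,[-28,-20,0],6],[-1,[-56.4,-39.4,0],11.9],[-1,[-56.4,-39.4,0],11.9],[-1,[-56.4,-39.4,0],11.9],[-1,[-56.4,-39.4,0],11.9],[-1,[-56.4,-39.4,0],11.9]]'
```

```text
clock: 1.35
eef_pos: [525.7, 68.2, 219.4]
eef_rot: [-3.142, -0.0, 1.828]
wrist_force: [0.1, 1.1, -0.2]
finger_gap: 2.1
finger_force: 0.0
```

```bash
python3 -m creep '[[-1,[-8.3,3.95,0],0],[-1,[-8.3,3.95,0],0],[-1,[-8.3,3.95,0],0],[-1,[-8.3,3.95,0],0],[-1,[-8.3,3.95,0],0]]'
python3 - <<'E'
from h import *
p=manip.camera_params("wrist");im=manip.camera("wrist");cv2.imwrite("pics/w1.png",im[:,:,::-1])
s=manip.read_state();print(s["eef_pos"],s["eef_rot"],s["wrist_force"]);import json
json.dump({k:np.array(v).tolist() for k,v in p.items()},open("w1.json","w"))
E
```

```text
clock: 1.85
eef_pos: [583.7, 1.0, 219.4]
eef_rot: [-3.141, -0.0, 1.831]
wrist_force: [-0.3, 0.4, -0.3]
finger_gap: 0.2
finger_force: 0.0
[583.72051838   1.12668825 219.65797928] [ 3.14147900e+00 -5.68470918e-05  1.83150336e+00] [-0.76838774 -0.31951627  0.52762151]
```

View pics/w1.png

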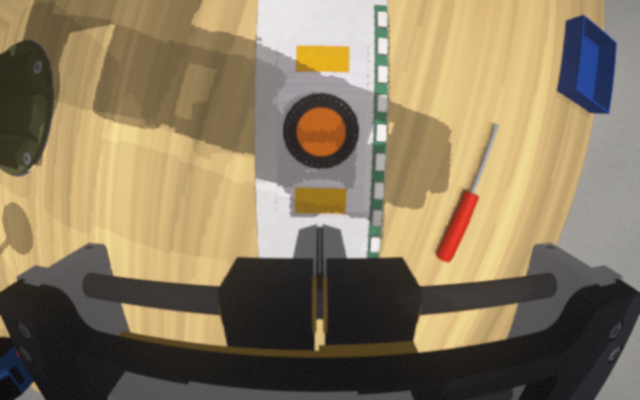

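The wrist view shows the disc at about (321,131), the pads at about (322,58) and (320,200), and the closed fingers below them.

```bash
python3 - <<'E'
from h import *
import json
p=json.load(open("w1.json"));im=cv2.imread("pics/w1.png")[:,:,::-1].copy()
for nm,lo,hi,z,box in(("disc",(5,150,60),(16,255,255),142,(270,80,370,180)),("pad",(17,120,80),(30,255,255),94,(280,35,365,80)),("pad",(17,120,80),(30,255,255),94,(280,180,365,225))):
    for c,a in blobs(im,lo,hi,box,60): print(nm,c,a,onz(p,*c,z,True).round(1))
# disc as contour ellipse / min rects of pads
E
```

```text
disc [320.6, 131.4] 1974 [567.8  62.6 142. ]
pad [322.3, 58.3] 1320 [551.8 129.3  94. ]
pad [319.8, 200.1] 1255 [584.5  -1.8  94. ]
```

```bash
python3 -m creep '[[-1,[-0.3,0,5],0],[-1,[-0.3,0,9],0],[-1,[-0.3,0,10.5],0],[-1,[-0.3,0,10.5],0],[-1,[-0.3,0,10.8],0],[-1,[-0.3,0,11],0],[-1,[-0.3,0,11.1],0],[-1,[-0.3,0,11.2],0],[-1,[-0.3,0,11.3],0],[-1,[-0.3,0,11.4],0]]' 20
```

```text
clock: 2.9
eef_pos: [585.4, -2.9, 106.4]
eef_rot: [3.14, 0.0, 1.83]
wrist_force: [-1.2, -0.4, 6.5]
finger_gap: 0.4
finger_force: 3.4
```

```bash
python3 -m creep '[[-1,[0,0,0.1],0],[-1,[0,0,0.2],0],[-1,[0,0,0.3],0],[-1,[0,0,0.4],0],[-1,[0,0,0.5],0],[-1,[0,0,0.5],0]]'
```

```text
clock: 3.5
eef_pos: [585.5, -2.9, 103.6]
eef_rot: [3.139, 0.001, 1.83]
wrist_force: [-13.1, -0.7, 28.4]
finger_gap: 0.8
finger_force: 14.2
```

```bash
python3 -m creep '[[-1,[0,0,-4.5],0],[-1,[0,0,-9],0],[-1,[4.5,0,-9],0],[-1,[9,0,-9],0],[-1,[13.6,0.1,-9],0],[-1,[13.6,0.1,-9],0],[-1,[13.6,0.1,-4.5],0],[-1,[13.6,0.1,-1.5],0],[-1,[13.6,0.1,-1],0],[-1,[13.6,0.1,-1],0]]'
```

```text
clock: 4.5
eef_pos: [551.2, 128.5, 110.7]
eef_rot: [-3.141, -0.0, 1.83]
wrist_force: [-1.3, -0.1, 0.8]
finger_gap: 0.4
finger_force: 0.0
```

```bash
python3 -m creep '[[-1,[0.05,0,0.1],0],[-1,[0.05,0,0.2],0],[-1,[0.05,0,0.3],0],[-1,[0.05,0,0.4],0],[-1,[0.05,0,0.5],0],[-1,[0.05,0,0.6],0],[-1,[0.05,0,0.7],0],[-1,[0.05,0,0.8],0],[-1,[0.05,0,0.9],0],[-1,[0.05,0,0.95],0],[-1,[0.05,0,0.95],0]]'
```

```text
clock: 5.6
eef_pos: [551.3, 129.5, 103.2]
eef_rot: [3.14, 0.0, 1.83]
wrist_force: [-9.3, -2.1, 21.9]
finger_gap: 0.5
finger_force: 10.9
```

Left end is on a hard stop. I'll press the right end again briefly to make sure it stayed down.

```bash
python3 -m creep '[[-1,[0,0,-4.5],0],[-1,[0,0,-9],0],[-1,[-4.5,0,-9],0],[-1,[-9,0,-9],0],[-1,[-13.6,0,-9],0],[-1,[-13.6,0,-9],0],[-1,[-13.6,0,-4.5],0],[-1,[-13.6,0,-1],0],[-1,[-13.6,0,-0.5],0],[-1,[-13.6,0,-0.3],0],[-1,[-13.6,0,-0.1],0],[-1,[-13.6,0,0],0]]'
python3 -c "
from h import *
s=manip.read_state();print(s['eef_pos'],s['wrist_force'])"
```

```text
clock: 6.8
eef_pos: [585.8, -1.6, 103.1]
eef_rot: [3.141, 0.0, 1.831]
wrist_force: [-13.8, 1.6, 24.7]
finger_gap: 0.4
finger_force: 12.4
[585.81552031  -1.6386333  103.14627513] [-13.81213488   1.60771735  24.68294677]
```

```bash
python3 -m creep '[[-1,[0,0,-4.5],0],[-1,[0,0,-9],0],[1,[0,0,-11.5],0],[1,[0,0,-11.5],0],[1,[0,0,-11.5],0]]'
python3 - <<'E'
from h import *
p=manip.camera_params("wrist");im=manip.camera("wrist");cv2.imwrite("pics/w2.png",im[:,:,::-1])
for nm,lo,hi,z,box in(("disc",(5,150,60),(16,255,255),142,(270,80,370,180)),("pad",(17,120,80),(30,255,255),89,(280,35,365,80)),("pad",(17,120,80),(30,255,255),89,(280,180,365,225))):
    for c,a in blobs(im,lo,hi,box,60): print(nm,c,a,onz(p,*c,z,True).round(1))
s=manip.read_state();print(s["eef_pos"],s["eef_rot"])
E
```

```text
clock: 7.3
eef_pos: [585.8, -1.8, 216.3]
eef_rot: [3.141, 0.0, 1.831]
wrist_force: [-0.1, -0.4, -0.7]
finger_gap: 20.9
finger_force: 0.0
disc [318.7, 127.3] 2015 [567.8  62.5 142. ]
pad [320.6, 55.6] 1281 [551.8 129.1  89. ]
pad [318.7, 196.6] 1251 [584.9  -1.9  89. ]
[585.48300466  -1.82139582 215.2716218 ] [-3.14067340e+00 -3.41910779e-04  1.83052360e+00]
```

```bash
python3 -m creep '[[1,[4.5,0,0],0],[1,[6.7,-0.05,0],0],[1,[6.7,-0.05,0],0],[1,[6.7,-0.05,0],0],[1,[6.7,-0.05,4.5],0],[1,[6.7,-0.05,8.8],0],[1,[6.7,-0.05,8.8],0],[0.1,[6.7,-0.05,8.8],0],[-1,[6.7,-0.05,8.8],0],[-1,[6.7,-0.05,8.8],0],[-1,[6.7,-0.05,8.8],0],[-1,[6.7,-0.05,8.8],0]]' 20
```

```text
clock: 8.55
eef_pos: [568.6, 62.6, 129.2]
eef_rot: [3.14, 0.001, 1.83]
wrist_force: [-1.0, -0.9, 6.5]
finger_gap: 53.7
finger_force: 20.0
```

```bash
python3 -m creep '[[-1,[0,0,0.1],0.5],[-1,[0,0,0.1],1],[-1,[0,0,0.1],1.5],[-1,[0,0,0.1],2],[-1,[0,0,0.1],2.5],[-1,[0,0,0.1],3],[-1,[0,0,0.1],3.5],[-1,[0,0,0.1],4],[-1,[0,0,0.1],4.5],[-1,[0,0,0.1],5],[-1,[0,0,0.1],5.5],[-1,[0,0,0.1],6]]' 30
```

```text
clock: 9.75
eef_pos: [569.1, 62.5, 129.1]
eef_rot: [3.138, -0.001, 1.305]
wrist_force: [-1.8, -0.9, 14.2]
finger_gap: 53.9
finger_force: 30.0
```

```bash
python3 -m creep '[[-1,[0,0,0],0.5],[-1,[0,0,0],1],[-1,[0,0,0],1.5],[-1,[0,0,0],2],[-1,[0,0,0],2.5],[-1,[0,0,0],3],[-1,[0,0,0],3.5],[-1,[0,0,0],4],[-1,[0,0,0],4.5],[-1,[0,0,0],5],[-1,[0,0,0],5.5],[-1,[0,0,0],6]]'
```

```text
clock: 10.95
eef_pos: [568.1, 62.6, 127.1]
eef_rot: [-3.142, 0.0, 0.781]
wrist_force: [-1.7, 0.4, -0.2]
finger_gap: 53.8
finger_force: 30.0
```

```bash
python3 -m creep '[[-1,[0,0,0.1],0],[-1,[0,0,0.2],0],[-1,[0,0,0.3],0],[-1,[0,0,0.3],0]]'; python3 -c "
from h import *
s=manip.read_state();print(s['moment'],s['wrist_force'],s['eef_pos'])"
```

```text
clock: 11.35
eef_pos: [568.1, 62.6, 124.1]
eef_rot: [-3.142, 0.0, 0.784]
wrist_force: [-2.1, -0.5, 2.5]
finger_gap: 53.9
finger_force: 30.0
[-0.01562651  0.66713011  0.08865796] [-2.05331663 -0.4699752   2.47881192] [568.12557444  62.58427646 124.05441684]
```

The keyways have dropped: the tool is 5 mm lower and on the spring. Now I'll push it home.

```bash
python3 -m creep '[[-1,[0,0,0.1],0],[-1,[0,0,0.2],0],[-1,[0,0,0.3],0],[-1,[0,0,0.4],0],[-1,[0,0,0.5],0],[-1,[0,0,0.6],0],[-1,[0,0,0.7],0],[-1,[0,0,0.7],0],[-1,[0,0,0.7],0]]' 40; python3 -c "
from h import *
cv2.imwrite('pics/s3.png',cv2.resize(manip.camera('side')[120:260,240:400,::-1],None,fx=4,fy=4))
s=manip.read_state();print(s['moment'],s['wrist_force'],s['eef_pos'],s['eef_rot'])"
```

```text
clock: 12.25
eef_pos: [568.2, 62.7, 120.1]
eef_rot: [3.141, -0.001, 0.783]
wrist_force: [-19.6, -0.8, 36.5]
finger_gap: 53.6
finger_force: 40.0
[-0.09849381  3.99846321  0.1363004 ] [-20.49049579  -0.23720369  36.22820794] [568.23204215  62.65408182 120.08800609] [ 3.14067842e+00 -1.05156490e-03  7.83489419e-01]
```

View pics/s3.png

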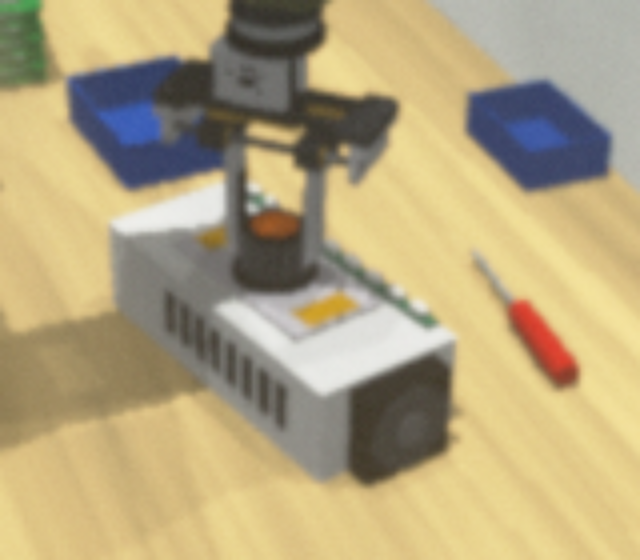

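The image shows the collar low on the flat plate, around (275,270), gripped by both fingers. The tool stopped hard 9 mm below its start height. I'll ease the push slightly and hand in.

```bash
python3 -m creep '[[-1,[0,0,-0.1],0],[-1,[0,0,-0.1],0],[-1,[0,0,-0.1],0],[-1,[0,0,-0.1],0]]'; python3 -c "
from h import *
s=manip.read_state();print(s['wrist_force'],s['eef_pos'],s['finger_force'])
if s['wrist_force'][2]>12 and s['eef_pos'][2]<120.7: print(manip.sign_off())"
```

```text
clock: 12.7
eef_pos: [568.2, 62.6, 120.1]
eef_rot: [3.141, -0.001, 0.783]
wrist_force: [-14.6, -0.9, 27.0]
finger_gap: 53.8
finger_force: 40.0
[-14.6230861   -0.89468742  26.99743776] [568.21544259  62.64587734 120.14334454] 40.00844517722726
the job is handed in; nothing more can be done
None
```

I handed the job in at 12.7 s. The plate was pressed to a hard stop at both pads, and the collar was keyed over the pins and pushed home 9 mm. The arm still holds it there with about 27 N down and a 40 N grip; I haven't seen the judge's result.

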